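# Find the rough test block by its drag

## Task

Two steel test blocks that look alike lie on the white drag plate: one is polished underneath, the other ground rough. Slide each of them about 60 mm along the plate to feel which one drags more. Then lay that rough one gently and flat on the middle of the sloping grey stand, the only one that stays there without slipping off, and leave the polished one on the plate.

Things in the scene. Friction and masses are not known exactly. Their poses are not given: they have to be found in the camera images.
- block_1_mid (a point): One of the two test blocks: plain steel, 64 x 48 x 34 mm (x, y, z), 0.73 to 0.91 kg, two small blind holes in its top. This point is its centre, 17 mm above its underside; x along the 64 mm side, y along the 48 mm side, z up. It starts flat on the plate, square to it within 9 degrees. The blocks look alike, one polished and one rough underneath, and swap places from start to start.
- block_2_mid (a point): The other test block, alike to the eye: same size, mass, point and axes. Only the drag tells which is the polished one: pushed slowly along the plate from the side, bearing with its own weight alone, the polished block takes about 0.5 to 0.8 N and the rough one 5.5 to 9 N (bumps when it is struck or set moving can read 3 N).
- plate_top (a point): Centre of the top face of the white drag plate, a fixed rimless slab 210 x 270 x 10 mm (x, y, z) on the bench. x along the 210 mm side, y along the 270 mm side, z up. At the start one block lies 55 mm from the centre towards -x, the other 55 mm towards +x, both within 30 mm of the middle in y: each has more than 75 mm of plate free on either side to slide along y.
- stand_face (a point): Centre of the sloping upper face of the fixed grey metal stand, a bare board 160 mm (x, up the slope) x 150 mm (y, level), without rim or stop, tilted 15 degrees; this point is 30 mm above the bench, z square out of the face. Its low edge is towards the robot. A rough block stays where it is laid on it, a polished one slides off. Stand and plate lie side by side and change places.
Things that resemble listed ones, but are neither listed nor needed, are in the scene too. What is shaped like the part that bears block_1_mid but brown or pink is not meant.

How it is judged:
On the way:
1. both blocks have been slid at least 35 mm from where they began, and both lie on the plate (distance of each of block_1_mid, block_2_mid from where it was at the start of the episode above 0.035 m and x of block_1_mid in the frame of plate_top between -0.1 and 0.1 m and y of block_1_mid in the frame of plate_top between -0.13 and 0.13 m and z of block_1_mid in the frame of plate_top between 0.011 and 0.022 m and x of block_2_mid in the frame of plate_top between -0.1 and 0.1 m and y of block_2_mid in the frame of plate_top between -0.13 and 0.13 m and z of block_2_mid in the frame of plate_top between 0.011 and 0.022 m), for 0.2 s.
At the end, for the whole second after the job is handed in: One block lies flat (within about 6 degrees) on the sloping face of the stand, its centre at least 20 mm inside the face's edges, and stays there by itself, as only the rough one does; the other, the polished one, lies on the plate, its centre over it; both are at rest (((x of block_1_mid in the frame of stand_face between -0.06 and 0.06 m and y of block_1_mid in the frame of stand_face between -0.055 and 0.055 m and z of block_1_mid in the frame of stand_face between 0.011 and 0.022 m and angle between the z axis of block_1_mid and the z axis of stand_face, either way round below 0.1 rad and x of block_2_mid in the frame of plate_top between -0.1 and 0.1 m and y of block_2_mid in the frame of plate_top between -0.13 and 0.13 m and z of block_2_mid in the frame of plate_top between 0.011 and 0.022 m) or (x of block_2_mid in the frame of stand_face between -0.06 and 0.06 m and y of block_2_mid in the frame of stand_face between -0.055 and 0.055 m and z of block_2_mid in the frame of stand_face between 0.011 and 0.022 m and angle between the z axis of block_2_mid and the z axis of stand_face, either way round below 0.1 rad and x of block_1_mid in the frame of plate_top between -0.1 and 0.1 m and y of block_1_mid in the frame of plate_top between -0.13 and 0.13 m and z of block_1_mid in the frame of plate_top between 0.011 and 0.022 m)) and linear speed of each of block_1, block_2 below 0.01 m/s); the robot touches nothing.
It fails at once if a released block slips down off the stand ((x of block_1_mid in the frame of stand_face between -0.2 and -0.072 m and y of block_1_mid in the frame of stand_face between -0.075 and 0.075 m and z of block_1_mid in the frame of stand_face below 0.06 m and contact force between the fingers and block_1 below 0.05 N) or (x of block_2_mid in the frame of stand_face between -0.2 and -0.072 m and y of block_2_mid in the frame of stand_face between -0.075 and 0.075 m and z of block_2_mid in the frame of stand_face below 0.06 m and contact force between the fingers and block_2 below 0.05 N)).
It fails at once if a block is dropped or slammed onto the stand (faster than 0.5 m/s within 25 mm of lying on it) ((x of block_1_mid in the frame of stand_face between -0.07 and 0.07 m and y of block_1_mid in the frame of stand_face between -0.07 and 0.07 m and z of block_1_mid in the frame of stand_face between 0 and 0.042 m and linear speed of block_1 above 0.5 m/s) or (x of block_2_mid in the frame of stand_face between -0.07 and 0.07 m and y of block_2_mid in the frame of stand_face between -0.07 and 0.07 m and z of block_2_mid in the frame of stand_face between 0 and 0.042 m and linear speed of block_2 above 0.5 m/s)).
It also fails if it takes over 72 s, if anything falls off the work surface, if the arm or the gripper's body presses on something with over 40 N, if the wrist force passes 120 N, or if a joint passes its speed limit or range.

## Robot

A 6-joint arm with a two-finger parallel gripper is mounted at the origin on the work surface. World frame = base frame: x ahead of the robot, y to its left, z up, the work surface at z = 0. Lengths are in m, angles in rad, forces in N, time in s.
With the tool pointing down it reaches from about 0.35 to 0.95 m from the base axis. Payload 17.4 kg.
Tool frame: the origin (TCP) lies between the finger pads; the fingertips stand manip.tcp_to_tips ahead of it and the grasp point (between the pads) is the TCP (manip.tcp_to_tips is the distance from the TCP to the fingertips, in m); z points along the fingers, y is the direction in which the jaws open and shut (so a half turn about z gives the same grasp; the last joint's range is limited). The gripper opens to 93 mm and grips with 3 to 60 N. Pads are 15 mm wide; open, the fingers measure 128 mm over their backs; the gripper's body (75 mm by 188 mm) begins 65 mm behind the grasp point.
Start: joints at [-1.309, 0.116, 1.442, -0, 1.584, -0.038], TCP at [0.199, -0.645, 0.205] pointing down, gripper open.
Joint ranges: [-2.83, 2.83], [-0.83, 2.19], [0.07, 2.5], [-1.14, 4.28], [0.01, 3], [-2.97, 2.97]. Speed limits (rad/s): [1.89, 1.89, 2.22, 3.14, 3.14, 3.14].

## Interface

Orientations are given as a rotation vector (axis times angle).
In Python, from cell import manip gives the robot as it stands. The module is installed in compiled form; this text tells all that it offers. Calls block until the motion is done:
- manip.move_to(position, orientation): joint-space move of the TCP to a pose.
- manip.move_linear(position, attitude=None, max_speed=0.15, force_limit=None): straight line of the TCP; attitude=None keeps the orientation; max_speed is the mean speed in m/s. With force_limit (N) it stops when the force on the tool has changed by that much, and returns True; else False.
- manip.goto_joints(angles): joint-space move.
- manip.set_gripper(opening, grip_force=None): finger opening in m; grip_force is the grip in N (None keeps the last); returns when the fingers have stopped.
- manip.hold(seconds).
- manip.ik(position, orientation): joint angles nearest the present ones, or None.
- manip.get_obs(): the state.
- manip.read_camera(name): name is "side" or "top"; returns a dict with "image" (420x560x3 uint8, red, green, blue), "mtx" (3x3 intrinsics, pixels), "k1" (the pictures are not rectified: a ray, as slopes to the right and down, at radius r is drawn at 1 + k1 r^2 times it, then the intrinsics apply), "view" (4x4, takes a point from world to camera coordinates). Camera axes: x right, y up, looking along -z (the intrinsics and any distortion apply to the point x, -y, -z); pixel columns grow to the right and rows downward; lengths in m; the calibration is good to about 2 mm. A picture is of the moment at which its call begins. There is no depth.
A pose or a line that the arm cannot do raises manip.Unreachable and nothing moves.
- manip.close_job(): hands the job in, once; it reports no verdict.
Trained networks look in a picture, given as the dict that the camera call returned (one of the last four; its "shot" number tells which), for a name from the list of things; names that differ only in an ending like _2 or _b are one class to them, and where a whole thing is asked for, a point or a joint stands for the part that bears it (a point fixed in the world has none). Each returns a list of dicts, best first, with "p" (0 to 1); they miss things now and then, are a little off and sometimes report something else, mostly with a low value. They report only what shows in the picture. A call takes as long as a camera call. They do not tell look-alikes from the thing itself.
- manip.boxes_of(picture, target): "point" ([x, y, z] in m, in world coordinates, good to about 4 mm: the middle of the surface that is visible of it).
- manip.trace(picture, target): "mask" (420x560 bool, what is visible of it).
The state is a dict: "t": time; "q": joint angles; "qd": joint speeds; "effort": joint torques, N m; "ee_pos": TCP position; "orientation": TCP orientation; "ft_force": force on the tool from outside, world axes, zero at the start; "moment": the same for the moment, N m; "grip_width": finger opening in m.
Only numpy, scipy, OpenCV 4.12 (cv2) and the standard library are available. Lean on these libraries where they do the work, as an engineer would, in place of code of your own. Each camera call takes 0.05 s, during which the arm holds its last target.

## Working session

There is one attempt and no reset: what is moved stays moved. The work goes in short steps, each a Python script; the robot and the scene stay as the last script left them, time stands still between calls to the robot, and variables do not carry over. Pictures are saved under pics/ and viewed, and the job is handed in when it is done.

```bash
mkdir -p pics; ls; python3 - <<'E'
from cell import manip
import cv2,numpy as np
for n in("top","side"):
    p=manip.read_camera(n)
    cv2.imwrite(f"pics/{n}0.png",p["image"][:,:,::-1])
    print(n,p["mtx"].tolist(),p["k1"],np.round(p["view"],4).tolist())
    for t in("block_1_mid",):
        for b in manip.boxes_of(p,t): print(t,b)
o=manip.get_obs();print(o,manip.tcp_to_tips)
E
```

```text
pics
top [[492.44915200516715, 0.0, 274.89304621112166], [0.0, 492.44915200516715, 203.6267074191175], [0.0, 0.0, 1.0]] -0.16315215437841613 [[0.0218, -0.9994, 0.0287, -0.1278], [0.9978, 0.0235, 0.0626, -0.4538], [-0.0632, 0.0273, 0.9976, -0.9508], [0.0, 0.0, 0.0, 1.0]]
block_1_mid {'point': [0.3382, -0.105, 0.0333], 'p': 0.83}
block_1_mid {'point': [0.4855, -0.1918, 0.0455], 'p': 0.8}
block_1_mid {'point': [0.4705, -0.3877, 0.0337], 'p': 0.76}
block_1_mid {'point': [0.3538, -0.385, 0.0354], 'p': 0.66}
block_1_mid {'point': [0.3251, -0.2432, 0.0337], 'p': 0.65}
side [[392.080086154361, 0.0, 283.61759233490045], [0.0, 392.080086154361, 209.11183469514003], [0.0, 0.0, 1.0]] -0.08749103030476629 [[-0.9996, -0.0258, -0.0069, 0.4469], [0.0099, -0.5997, 0.8002, -0.0971], [-0.0248, 0.7998, 0.5997, -0.859], [0.0, 0.0, 0.0, 1.0]]
block_1_mid {'point': [0.333, -0.2266, 0.0315], 'p': 0.98}
block_1_mid {'point': [0.334, -0.0946, 0.0315], 'p': 0.93}
block_1_mid {'point': [0.4638, -0.3781, 0.0285], 'p': 0.86}
block_1_mid {'point': [0.3564, -0.3767, 0.0244], 'p': 0.79}
{'t': 0.2, 'q': array([-1.30883861e+00,  1.16274381e-01,  1.44199565e+00, -8.15108961e-06,
        1.58399719e+00, -3.77958805e-02]), 'qd': array([ 0.00065946, -0.00199418, -0.00373429,  0.00012   ,  0.00021951,
       -0.00027212]), 'effort': array([ 3.38922500e-04, -7.20905399e+01, -6.22322702e+01,  7.80034508e-02,
        2.19990226e-02, -9.53854101e-05]), 'ee_pos': array([ 0.19927539, -0.64477885,  0.20471531]), 'orientation': array([-3.10571188e+00, -4.68990915e-01,  1.31207069e-04]), 'ft_force': array([0.26292191, 0.28001963, 0.57625624]), 'moment': array([-0.02530034,  0.01855698, -0.01145805]), 'grip_width': 0.09269618512993903} 0.019
```

View pics/top0.png

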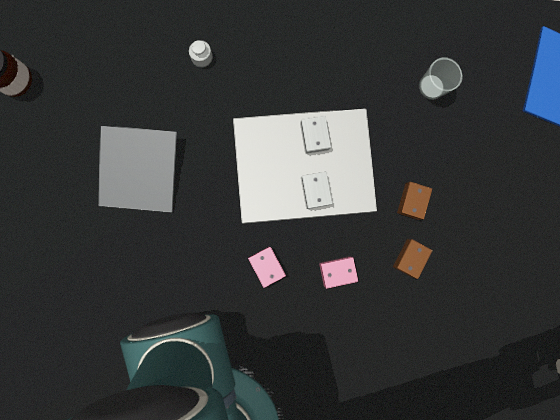

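View pics/side0.png

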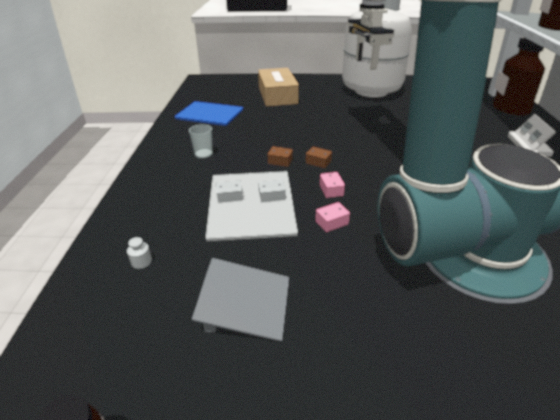

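The top view shows the white plate at about (305,165). The two steel blocks are on it at (316,134) and (317,190), and the grey stand is at (137,169). These could be mistaken for the blocks: pink at (267,267) and (339,272), brown at (416,201) and (414,259). By the description I choose the two grey ones on the plate, and will check them in a crop. Next I fit the poses.

```bash
cat > h.py <<'E'
import numpy as np,cv2
from cell import manip
from scipy.optimize import minimize
def rays(p,uv):
    K=p["mtx"];V=np.array(p["view"]);k=p["k1"]
    d=(np.asarray(uv,float).reshape(-1,2)-[K[0,2],K[1,2]])/[K[0,0],K[1,1]]
    s=d.copy()
    for _ in range(30): s=d/(1+k*(s**2).sum(1,keepdims=True))
    c=np.c_[s[:,0],-s[:,1],-np.ones(len(s))]
    R=V[:3,:3];return -R.T@V[:3,3],c@R
def unproj(p,uv,z):
    o,d=rays(p,uv);return o+d*((z-o[2])/d[:,2])[:,None]
def proj(p,X):
    V=np.array(p["view"]);c=np.asarray(X).reshape(-1,3)@V[:3,:3].T+V[:3,3]
    s=np.c_[c[:,0],-c[:,1]]/-c[:,2:];s=s*(1+p["k1"]*(s**2).sum(1,keepdims=True))
    return s*[p["mtx"][0,0],p["mtx"][1,1]]+[p["mtx"][0,2],p["mtx"][1,2]]
def hullmask(p,X):
    uv=proj(p,X);m=np.zeros((420*4,560*4),np.uint8)
    cv2.fillConvexPoly(m,cv2.convexHull(np.round(uv*4+1.5).astype(np.int32)),255)
    return cv2.resize(m,(560,420),interpolation=cv2.INTER_AREA)/255.
C=np.array([[a,b,c] for a in(-1,1) for b in(-1,1) for c in(-1,1)])/2
def boxpts(x,y,yaw,size,zc):
    R=np.array([[np.cos(yaw),-np.sin(yaw),0],[np.sin(yaw),np.cos(yaw),0],[0,0,1]])
    return (C*size)@R.T+[x,y,zc]
def fitbox(pm,x0,size,zc):
    def f(v): 
        X=boxpts(v[0],v[1],v[2],size,zc)
        return sum(np.abs(hullmask(p,X)-m).sum()/m.sum() for p,m in pm)
    s=np.array([x0+np.array(d) for d in([0,0,0],[.01,0,0],[0,.01,0],[0,0,.15])])
    r=minimize(f,x0,method="Nelder-Mead",options=dict(initial_simplex=s,xatol=1e-4,fatol=1e-4))
    return r.x,r.fun
BS=np.array([.064,.048,.034])
E
python3 - <<'E'
from h import *
p=manip.read_camera("top");q=manip.read_camera("side")
im=p["image"]
cv2.imwrite("pics/crop0.png",cv2.resize(im[90:240,220:400],None,fx=4,fy=4,interpolation=cv2.INTER_CUBIC)[:,:,::-1])
for n,pp in(("top",p),("side",q)):
    for t in manip.trace(pp,"block_1_mid"):
        m=t["mask"];c=np.argwhere(m).mean(0)[::-1]
        if pp["image"][m].std(1).mean()<0: continue
        col=pp["image"][m].mean(0).round()
        print(n,t["p"],c.round(),m.sum(),col)
        if abs(col[0]-col[2])<15:
            xy=unproj(pp,c,.03)[0]
            print("   ",fitbox([(pp,m*1.)],np.array([xy[0],xy[1],0.]),BS,.027), fitbox([(pp,m*1.)],np.array([xy[0],xy[1],1.57]),BS,.027))
# plate & stand corners
g=cv2.cvtColor(im,cv2.COLOR_RGB2GRAY)
for lo,hi,nm,box in((90,256,"plate",(220,400)),(60,256,"stand",(80,190))):
    m=((g>=lo)&(g<hi)).astype(np.uint8);m[:,:box[0]]=0;m[:,box[1]:]=0;m[:100]=0;m[235:]=0
    cs,_=cv2.findContours(m,cv2.RETR_EXTERNAL,cv2.CHAIN_APPROX_NONE);c=max(cs,key=cv2.contourArea)
    a=cv2.approxPolyDP(c,6,True).reshape(-1,2);print(nm,a.tolist(),unproj(p,a,.01 if nm=="plate" else .03).round(4).tolist())
gs=cv2.cvtColor(q["image"],cv2.COLOR_RGB2GRAY)
for lo,nm,b in((120,"plate",(195,310,165,245)),(60,"stand",(185,300,255,345))):
    m=np.zeros_like(gs);m[b[2]:b[3],b[0]:b[1]]=(gs>=lo)[b[2]:b[3],b[0]:b[1]]
    cs,_=cv2.findContours(m,cv2.RETR_EXTERNAL,cv2.CHAIN_APPROX_NONE);c=max(cs,key=cv2.contourArea)
    a=cv2.approxPolyDP(c,5,True).reshape(-1,2);print("side",nm,a.tolist(),unproj(q,a,.01 if nm=="plate" else .03).round(4).tolist())
E
```

```text
top 0.98 [266. 267.] 789 [229. 176. 196.]
top 0.78 [338. 272.] 857 [221. 162. 183.]
top 0.62 [413. 259.] 948 [128.  86.  54.]
top 0.61 [316. 190.] 875 [206. 208. 203.]
    (array([ 0.4841838 , -0.19626724,  0.19777989]), np.float64(0.05449859943977591)) (array([ 0.48407327, -0.19636005,  0.19573762]), np.float64(0.054355182072829133))
top 0.56 [415. 201.] 898 [130.  87.  54.]
side 0.93 [280. 156.] 418 [104.  71.  49.]
side 0.87 [332. 185.] 482 [192. 132. 152.]
side 0.66 [318. 157.] 456 [102.  70.  49.]
side 0.63 [332. 217.] 666 [193. 132. 152.]
side 0.62 [271. 191.] 566 [175. 179. 177.]
    (array([ 0.48375608, -0.19485769,  0.22111281]), np.float64(0.04546525323910483)) (array([ 0.4823466 , -0.19514406,  1.25598863]), np.float64(0.23289683364511882))
plate [[366, 109], [233, 118], [241, 221], [376, 210]] [[0.6542, -0.2989, 0.01], [0.6269, -0.0299, 0.01], [0.4211, -0.0516, 0.01], [0.4489, -0.3202, 0.01]]
stand [[101, 126], [98, 205], [171, 212], [176, 132]] [[0.6019, 0.2315, 0.03], [0.4448, 0.2291, 0.03], [0.4347, 0.0836, 0.03], [0.5918, 0.08, 0.03]]
side plate [[287, 172], [213, 175], [206, 239], [296, 234]] [[0.4456, -0.3179, 0.01], [0.6552, -0.2992, 0.01], [0.6243, -0.0249, 0.01], [0.4198, -0.0463, 0.01]]
side stand [[211, 257], [191, 319], [206, 332], [218, 326], [281, 341], [289, 277]] [[0.5967, 0.0542, 0.03], [0.6055, 0.2126, 0.03], [0.5739, 0.239, 0.03], [0.5551, 0.2259, 0.03], [0.4447, 0.2534, 0.03], [0.4336, 0.1071, 0.03]]
```

View pics/crop0.png

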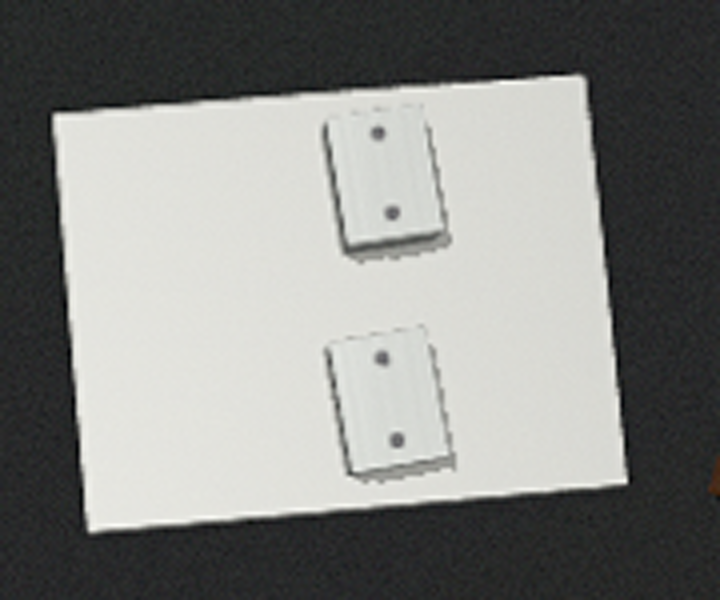

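The crop confirms two bare steel blocks, each with two dark holes, on the white plate. In the crop the holes are at (377,133)/(392,212) and (382,358)/(397,440). I fit the far block from its holes and the stand as a tilted rectangle.

```bash
cat >> h.py <<'E'
from scipy.spatial.transform import Rotation as Ro
def down(yaw,tilt=0):
    # tool x along heading rotated: columns x,y,z ; tool y at world angle yaw, z down; tilt about tool y axis (z leaning)
    y=np.array([np.cos(yaw),np.sin(yaw),0]);z=np.array([0,0,-1.]);x=np.cross(y,z)
    return Ro.from_matrix(np.c_[x,y,z])
def facepts(x,y,yaw):
    R=(Ro.from_euler("z",yaw)*Ro.from_euler("y",-np.deg2rad(15))).as_matrix()
    c=np.array([[.08,.075,0],[.08,-.075,0],[-.08,-.075,0],[-.08,.075,0]])
    return c@R.T+[x,y,.03],R
E
python3 - <<'E'
from h import *
from scipy.optimize import least_squares
p=manip.read_camera("top");q=manip.read_camera("side")
for a,b in(((377,133),(392,212)),((382,358),(397,440))):
    w=unproj(p,(np.array([b,a])+.5)/4-.5+[220,90],.044)
    d=w[1]-w[0];print("holes mid",w.mean(0).round(4),"yaw",np.arctan2(d[1],d[0]).round(3),np.hypot(*d[:2]).round(4))
ct=np.array([[101,126],[176,132],[171,212],[98,205]],float)  # refine
ct=np.array([[101,126],[176,132],[173,212],[98.5,206]],float)
cs=np.array([[191,319],[211,258],[289,277],[281,341]],float)
# order: (+x,+y),(+x,-y),(-x,-y),(-x,+y)
cs=np.array([[192,324],[211,259],[289,278],[280,340]],float)
for nm,L in(("top",[(p,ct)]),("side",[(q,cs)]),("both",[(p,ct),(q,cs)])):
    f=lambda v:np.concatenate([(proj(pp,facepts(*v)[0])-c).ravel() for pp,c in L])
    r=least_squares(f,[.52,.155,0]);print(nm,r.x.round(4),r.fun.round(1))
for pp in (p,q):
    for t in manip.trace(pp,"block_2_mid"):
        m=t["mask"];c=np.argwhere(m).mean(0)[::-1];col=pp["image"][m].mean(0)
        if abs(col[0]-col[2])<15:
            xy=unproj(pp,c,.03)[0];print(c.round(),fitbox([(pp,m*1.)],np.array([xy[0],xy[1],.1]),BS,.027))
E
```

```text
holes mid [ 0.5943 -0.1929  0.044 ] yaw 0.199 0.0395
holes mid [ 0.4841 -0.1969  0.044 ] yaw 0.197 0.0401
top [ 0.5161  0.1548 -0.0589] [-0.3 -0.1  0.5 -0.7 -0.5  0.5  0.4  0.3]
side [ 0.5168  0.162  -0.0474] [-0.8 -2.6 -0.6  0.7 -1.1  0.1  2.3  1.7]
both [ 0.5167  0.1579 -0.0539] [-2.  -0.2 -1.3 -1.2 -1.9  0.  -0.9  0.2 -0.4 -4.8  0.  -0.9 -0.8 -1.2
  2.1 -0.1]
[315. 134.] (array([ 0.59328786, -0.19240971,  0.16838399]), np.float64(0.11673063056776685))
[302. 166.] (array([ 0.5451902 , -0.14783706,  0.30626738]), np.float64(0.9240852877098551))
[228. 191.] (array([ 0.59402664, -0.19206669,  0.18738477]), np.float64(0.05829865406965845))
```

```bash
cat > push.py <<'E'
from h import *
import sys
def push(x,y,yaw,name):
    c=np.array([x,y]);d=np.array([-np.sin(yaw),np.cos(yaw)])
    best=None
    for k in (0,np.pi):
        R=down(yaw+k).as_rotvec();j=manip.ik([*(c-.047*d),.12],R)
        if j is not None:
            cost=np.abs(np.array(j)-manip.get_obs()["q"]).max()
            if best is None or cost<best[0]: best=(cost,R)
    R=best[1];P=lambda s,z:[*(c+s*d),z]
    manip.move_to(P(-.047,.10),R); manip.move_linear(P(-.047,.034),max_speed=.15)
    manip.hold(.3)
    f0=np.mean([manip.get_obs()["ft_force"]for _ in range(3)],0)
    hit=manip.move_linear(P(.0285,.034),max_speed=.03,force_limit=4)
    o=manip.get_obs();s0=(o["ee_pos"][:2]-c)@d
    print(name,"hit",hit,"s",s0.round(4),"F",((o["ft_force"]-f0)[:2]@d).round(2))
    if hit:
        L=[]
        for s in np.arange(s0+.01,.0285+.005,.01):
            manip.move_linear(P(s,.034),max_speed=.03);o=manip.get_obs();L.append(((o["ft_force"]-f0)[:2]@d).round(2))
        print("F along",L)
    o=manip.get_obs();print("end s",((o["ee_pos"][:2]-c)@d).round(4),"t",o["t"])
    manip.move_linear(P(((o["ee_pos"][:2]-c)@d)-.015,.034),max_speed=.08)
    e=c+((o["ee_pos"][:2]-c)@d)*d
    manip.move_linear([*manip.get_obs()["ee_pos"][:2],.10],max_speed=.2)
E
python3 - <<'E'
from push import *
manip.set_gripper(0)
push(.484,-.196,.198,"near")
p=manip.read_camera("top");cv2.imwrite("pics/top1.png",p["image"][:,:,::-1])
E
```

```text
near hit False s 0.0284 F 1.08
end s 0.0284 t 7.4583
```

View pics/top1.png

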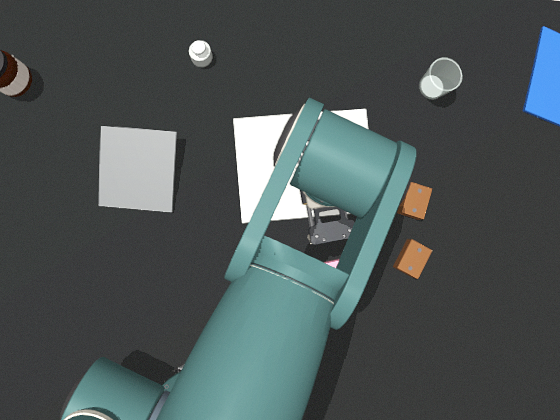

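The arm hides the blocks in this picture. The near block dragged at about 1 N, which suggests the polished one. Now I push the far one.

```bash
python3 - <<'E'
from push import *
push(.594,-.1925,.19,"far")
q=manip.read_camera("side");cv2.imwrite("pics/side2.png",q["image"][:,:,::-1])
for t in manip.trace(q,"block_2_mid"):
    m=t["mask"];c=np.argwhere(m).mean(0)[::-1];col=q["image"][m].mean(0)
    if abs(col[0]-col[2])<15:
        xy=unproj(q,c,.03)[0];print(c.round(),fitbox([(q,m*1.)],np.array([xy[0],xy[1],.19]),BS,.027))
E
```

```text
far hit False s 0.0284 F 0.47
end s 0.0284 t 12.4833
[229. 192.] (array([ 0.59352506, -0.19167176,  0.14252377]), np.float64(0.046525723883594404))
```

View pics/side2.png

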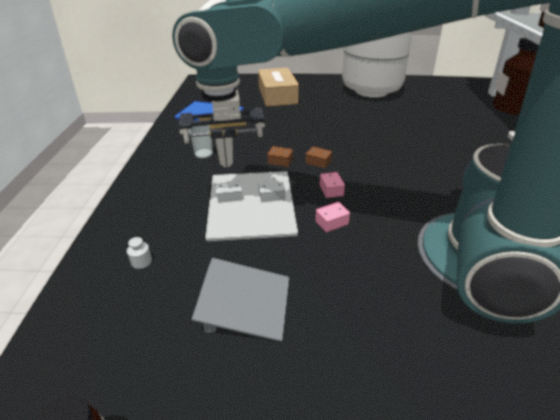

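Neither block has moved: the picture still shows them at (229,192) and (271,191). I check the gripper width and TCP before anything else.

```bash
python3 - <<'E'
from h import *
o=manip.get_obs();print(o["t"],o["ee_pos"],o["grip_width"],Ro.from_rotvec(o["orientation"]).as_matrix().round(2).tolist(),o["ft_force"])
q=manip.read_camera("side");print(proj(q,[o["ee_pos"],o["ee_pos"]-[0,0,.019]]))
cv2.imwrite("pics/side3.png",cv2.resize(q["image"][80:240,150:320],None,fx=4,fy=3.7)[:,:,::-1])
E
```

```text
13.4083 [ 0.5909738  -0.17974179  0.09885349] 0.00028075840119630685 [[-0.19, 0.98, -0.0], [0.98, 0.19, 0.0], [0.0, -0.0, -1.0]] [ 0.27894302 -0.76128217  0.23228051]
[[226.52882249 170.08496918]
 [227.23486192 176.66506083]]
```

View pics/side3.png

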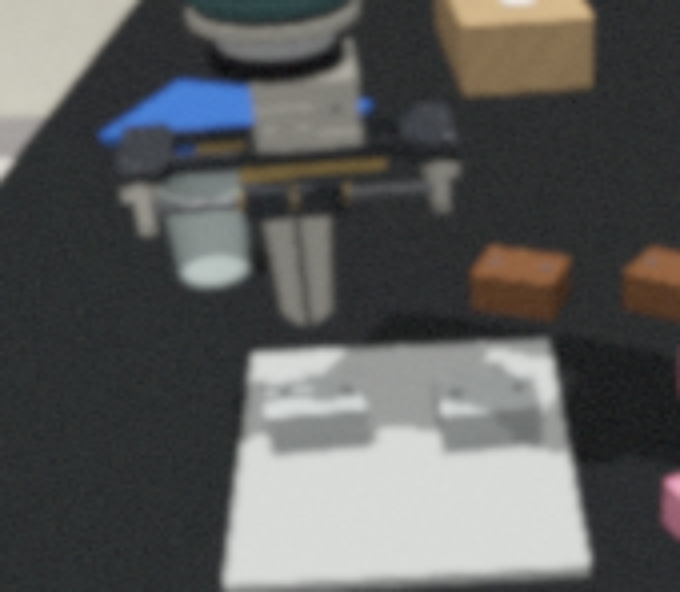

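The tip shows at row 167, against 177 expected, so the tool seems about 28 mm higher (or further back) than reported. I check by touching down on bare plate.

```bash
python3 - <<'E'
from h import *
manip.move_linear([.56,-.085,.10],max_speed=.2)
hit=manip.move_linear([.56,-.085,.032],max_speed=.06,force_limit=5)
o=manip.get_obs();print(hit,o["t"],o["ee_pos"],o["ft_force"])
q=manip.read_camera("side");print(proj(q,[o["ee_pos"],o["ee_pos"]-[0,0,.019]]))
cv2.imwrite("pics/side4.png",cv2.resize(q["image"][80:240,150:320],None,fx=4,fy=3.7)[:,:,::-1])
E
```

```text
False 15.3917 [ 0.56024065 -0.0850352   0.0324378 ] [ 0.53934463 -0.12339038 -0.53366996]
[[236.38481831 215.32101151]
 [237.0184696  221.62679458]]
```

View pics/side4.png

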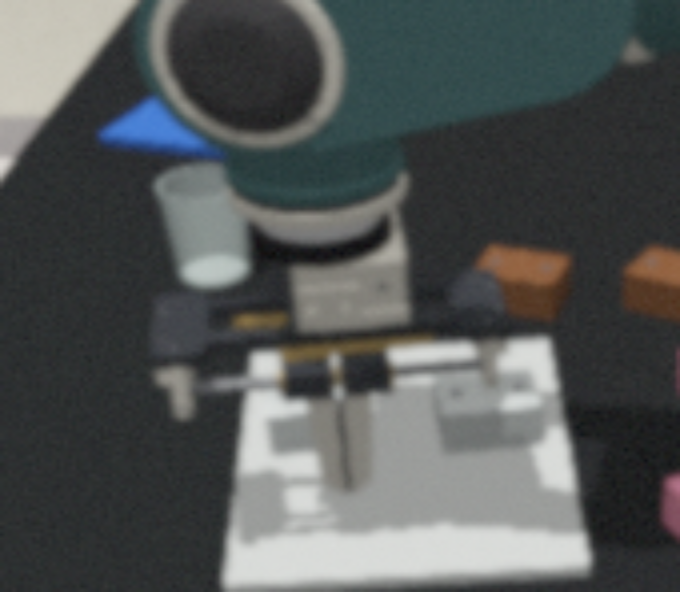

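```bash
python3 - <<'E'
from h import *
hit=manip.move_linear([.56,-.085,-.005],max_speed=.04,force_limit=4)
o=manip.get_obs();print(hit,o["t"],o["ee_pos"],o["ft_force"])
q=manip.read_camera("side");print(proj(q,[o["ee_pos"],o["ee_pos"]-[0,0,.019]]))
cv2.imwrite("pics/side5.png",cv2.resize(q["image"][80:240,150:320],None,fx=4,fy=3.7)[:,:,::-1])
E
```

```text
True 16.2667 [ 0.55969442 -0.08495982 -0.00324393] [-1.77974098  1.10470389  7.49198005]
[[237.78567588 227.05916174]
 [238.39201513 233.08099432]]
```

View pics/side5.png

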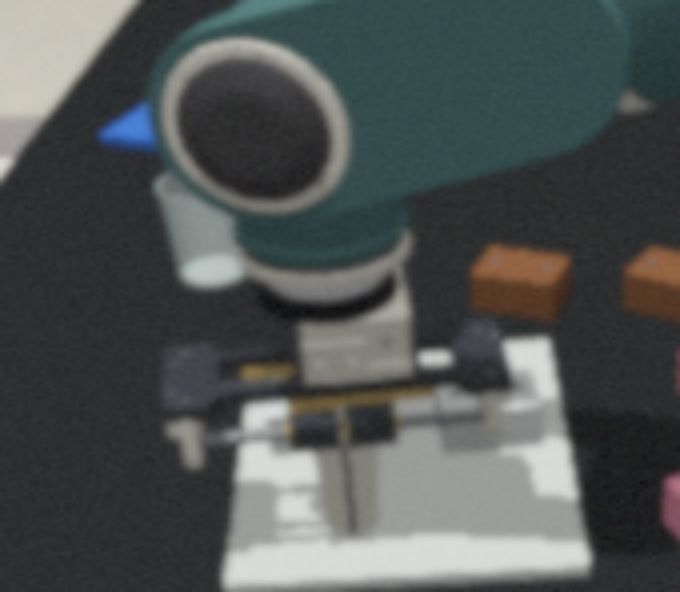

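It touched at reported z = -0.003, where 0.029 was due. So the true height is about 32 mm above the reported one, while x and y agree with the picture (the finger seen at about (237,224)). My pushes passed above the blocks. I redo them with that offset.

```bash
sed -i 's/,\.034)/,.002)/g; s/,\.10)/,.06)/g; s/,\.10\]/,.06]/g' push.py; grep -n "\.06\|\.002" push.py | head -20; python3 - <<'E'
from push import *
o=manip.get_obs();manip.move_linear([*o["ee_pos"][:2],.06],max_speed=.2)
push(.594,-.1925,.19,"far")
q=manip.read_camera("side");cv2.imwrite("pics/side6.png",q["image"][:,:,::-1])
for t in manip.trace(q,"block_2_mid"):
    m=t["mask"];c=np.argwhere(m).mean(0)[::-1];col=q["image"][m].mean(0)
    if abs(col[0]-col[2])<15:
        xy=unproj(q,c,.03)[0];print(c.round(),fitbox([(q,m*1.)],np.array([xy[0],xy[1],.19]),BS,.027))
E
```

```text
12:    manip.move_to(P(-.047,.06),R); manip.move_linear(P(-.047,.002),max_speed=.15)
15:    hit=manip.move_linear(P(.0285,.002),max_speed=.03,force_limit=4)
21:            manip.move_linear(P(s,.002),max_speed=.03);o=manip.get_obs();L.append(((o["ft_force"]-f0)[:2]@d).round(2))
24:    manip.move_linear(P(((o["ee_pos"][:2]-c)@d)-.015,.002),max_speed=.08)
26:    manip.move_linear([*manip.get_obs()["ee_pos"][:2],.06],max_speed=.2)
far hit True s -0.0324 F -0.18
F along [np.float64(-0.42), np.float64(-0.55), np.float64(-1.29), np.float64(-0.75), np.float64(-0.44), np.float64(-0.59)]
end s 0.0276 t 22.1167
[230. 205.] (array([ 0.58337842, -0.13373379,  0.17835179]), np.float64(0.06286177280829687))
```

View pics/side6.png

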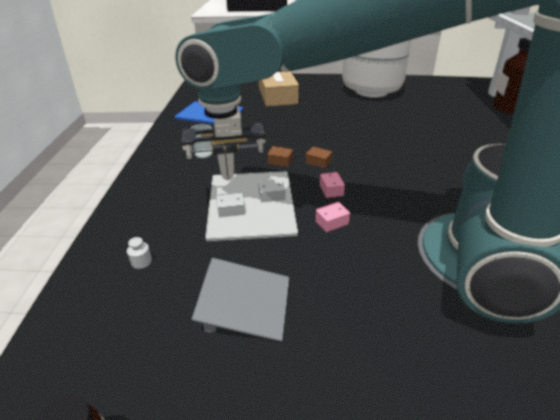

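The far block moved 60 mm to (230,205) at about 0.6 N, so it looks polished. Now the near one.

```bash
python3 - <<'E'
from push import *
push(.484,-.196,.198,"near")
o=manip.get_obs()
print(o["t"])
manip.move_linear([.47,-.25,.12],max_speed=.3)
q=manip.read_camera("side");cv2.imwrite("pics/side7.png",q["image"][:,:,::-1])
for t in manip.trace(q,"block_2_mid"):
    m=t["mask"];c=np.argwhere(m).mean(0)[::-1];col=q["image"][m].mean(0)
    if abs(col[0]-col[2])<15:
        xy=unproj(q,c,.03)[0];print(c.round(),fitbox([(q,m*1.)],np.array([xy[0],xy[1],.19]),BS,.027))
E
```

```text
near hit False s 0.0285 F -0.86
end s 0.0285 t 27.025
27.8083
[230. 205.] (array([ 0.5826252 , -0.13161564,  0.20287128]), np.float64(0.061413116970926294))
```

View pics/side7.png

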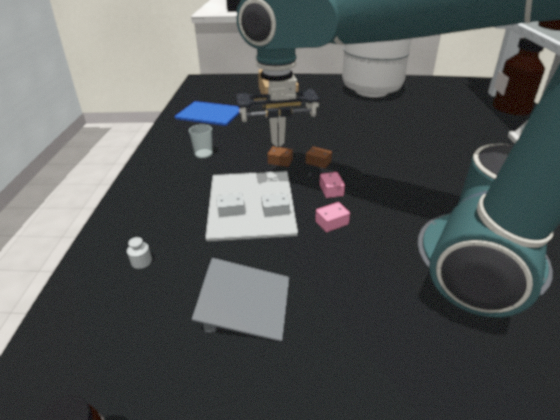

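Both blocks have now slid about 60 mm, to (230,205) and (275,203). The near one never reached 4 N over its whole slide. The far one tripped the 4 N limit right at contact, and readings taken while stopped are useless because they relax. I repeat a slow push on the far block to tell a bump from real drag.

```bash
python3 - <<'E'
from h import *
def go(x,y,yaw,n):
    c=np.array([x,y]);d=np.array([-np.sin(yaw),np.cos(yaw)])
    P=lambda s,z:[*(c+s*d),z]
    cand=[down(yaw+k).as_rotvec() for k in(0,np.pi)]
    q0=manip.get_obs()["q"]
    R=min(cand,key=lambda r:np.abs(np.array(manip.ik(P(.018,.06),r))-q0).max())
    manip.move_to(P(.018,.06),R);manip.move_linear(P(.018,.002),max_speed=.12);manip.hold(.3)
    f0=manip.get_obs()["ft_force"]
    for k in range(4):
        hit=manip.move_linear(P(.042,.002),max_speed=.016,force_limit=4.3)
        o=manip.get_obs();s=(o["ee_pos"][:2]-c)@d
        print(n,hit,"s",s.round(4),"F",((o["ft_force"]-f0)[:2]@d).round(2),"t",round(o["t"],2))
        if not hit:break
    manip.move_linear(P(s-.012,.002),max_speed=.08);manip.move_linear(P(s-.012,.07),max_speed=.25)
go(.594,-.1925,.19,"far")
E
```

```text
far True s 0.0287 F -0.18 t 30.76
far True s 0.0288 F -0.68 t 31.01
far True s 0.0288 F 0.03 t 31.23
far True s 0.0288 F -1.29 t 31.47
```

Four times it stopped at 4.3 N without moving, so the far block has the true drag and is the rough one. The near one slid 60 mm below 4 N and is polished. Now I grasp the far block.

```bash
python3 - <<'E'
from h import *
yaw=.19;c=np.array([.5828,-.1333])
q0=manip.get_obs()["q"]
out=[]
for k in(np.pi/2,-np.pi/2):
    r=down(yaw+k).as_rotvec();j=manip.ik([*c,.08],r);print(k,None if j is None else np.round(j,2))
    # stand pose check
    st,R=facepts(.516,.155,-.056)
    n=R[:,2];yx=R[:,1]*np.sign(k);z=-n;T=Ro.from_matrix(np.c_[np.cross(yx,z),yx,z]).as_rotvec()
    j2=manip.ik(np.array([.516,.155,.03])+n*.06,T);print("   stand",None if j2 is None else np.round(j2,2))
    if j is not None and j2 is not None: out.append((np.abs(np.array(j)-q0).max(),k,r))
_,k,r=min(out,key=lambda a:a[0]);print("k",k)
manip.set_gripper(.093)
manip.move_to([*c,.08],r)
hit=manip.move_linear([*c,.003],max_speed=.1,force_limit=6)
o=manip.get_obs();print(hit,o["ee_pos"],o["ft_force"].round(2))
q=manip.read_camera("side");cv2.imwrite("pics/side8.png",cv2.resize(q["image"][80:240,150:320],None,fx=4,fy=3.7)[:,:,::-1])
if not hit:
    manip.set_gripper(0,grip_force=40);o=manip.get_obs();print("w",o["grip_width"],o["t"],o["ft_force"].round(2))
q=manip.read_camera("side");cv2.imwrite("pics/side9.png",cv2.resize(q["image"][80:240,150:320],None,fx=4,fy=3.7)[:,:,::-1])
E
```

```text
1.5707963267948966 [-0.27  0.01  1.76 -0.    1.37 -2.03]
   stand [ 0.31 -0.34  2.07 -0.1   1.17 -1.18]
-1.5707963267948966 [-0.27  0.01  1.76 -0.    1.37  1.11]
   stand [ 0.31 -0.34  2.07 -0.1   1.17  1.96]
k 1.5707963267948966
False [ 0.58319321 -0.13344061  0.00366081] [0.66 0.56 0.27]
w 0.04783051316567647 36.7583 [-1.25  4.76  1.48]
```

View pics/side9.png

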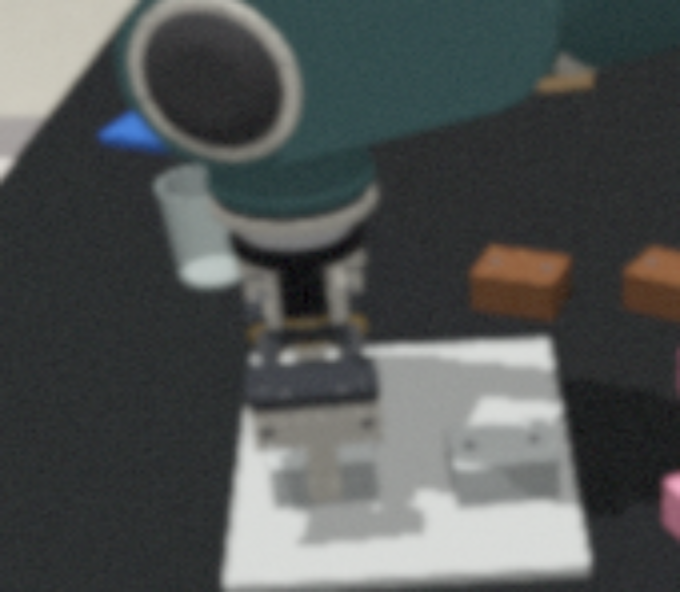

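The gripper holds 47.8 mm, which is the 48 mm side, and the picture shows the fingers around the far block at crop (325,480). I lift it and carry it to above the stand.

```bash
python3 - <<'E'
from h import *
o=manip.get_obs()
manip.move_linear([*o["ee_pos"][:2],.12],max_speed=.15);manip.hold(.3)
o=manip.get_obs();print("w",o["grip_width"],"F",o["ft_force"].round(2),o["t"])
st,R=facepts(.516,.155,-.056);n=R[:,2];y=R[:,1];z=-n
T=Ro.from_matrix(np.c_[np.cross(y,z),y,z]).as_rotvec()
manip.move_to(np.array([.516,.155,.03])+n*.06,T)
hit=manip.move_linear(np.array([.516,.155,.03])+n*.012,max_speed=.08);
o=manip.get_obs();print(hit,o["ee_pos"],o["ft_force"].round(2),o["grip_width"],o["t"])
q=manip.read_camera("side");cv2.imwrite("pics/side10.png",cv2.resize(q["image"][180:360,150:350],None,fx=3.5,fy=3.3)[:,:,::-1])
E
```

```text
w 0.047716516259172934 F [-0.27 -0.61 -8.35] 38.0417
False [0.51305253 0.15523115 0.04181965] [ 0.64  0.69 -7.33] 0.0477874787689829 39.9583
```

View pics/side10.png

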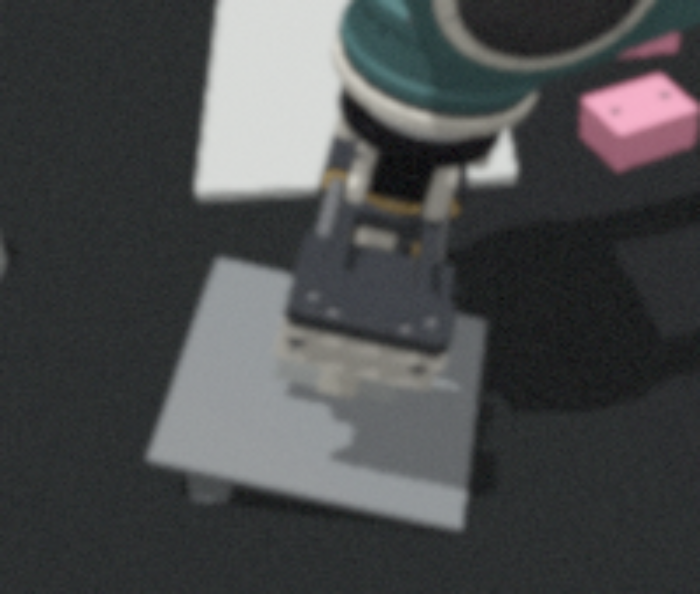

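The block hangs just above the middle of the stand, parallel to it, and weighs about 8 N on the wrist. I lower it along the face normal until it touches.

```bash
python3 - <<'E'
from h import *
st,R=facepts(.516,.155,-.056);n=R[:,2];S=np.array([.516,.155,.03])
hit=manip.move_linear(S-n*.018,max_speed=.025,force_limit=5)
o=manip.get_obs();print(hit,"h",((o["ee_pos"]-S)@n).round(4),o["ft_force"].round(2),o["grip_width"],o["t"])
q=manip.read_camera("side");cv2.imwrite("pics/side11.png",cv2.resize(q["image"][180:360,150:350],None,fx=3.5,fy=3.3)[:,:,::-1])
E
```

```text
True h -0.0077 [-0.56  0.07  4.88] 0.04788462884710771 40.8
```

View pics/side11.png

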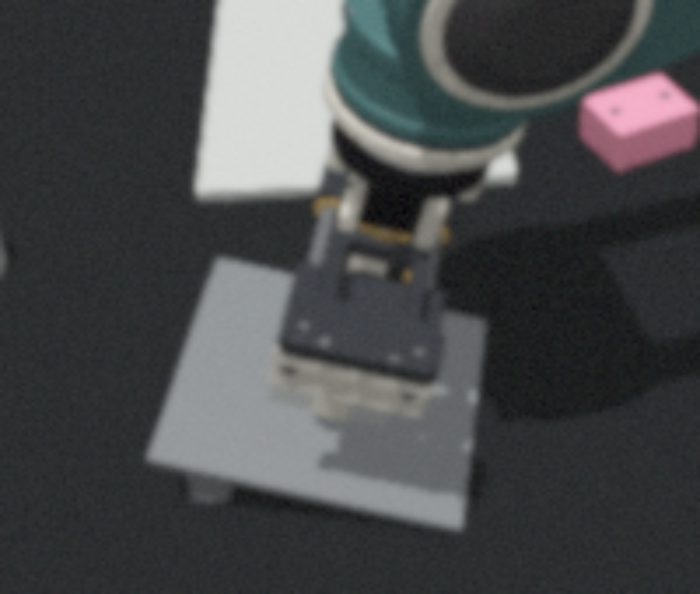

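It touched at h = -0.0077 m (about -0.006 expected) and bears its full weight. I release and retract along the normal.

```bash
python3 - <<'E'
from h import *
st,R=facepts(.516,.155,-.056);n=R[:,2]
manip.set_gripper(.056);manip.set_gripper(.09)
o=manip.get_obs();print(o["grip_width"],o["ft_force"].round(2))
manip.move_linear(o["ee_pos"]+n*.07,max_speed=.1)
manip.move_to([.40,-.1,.25],down(.19+np.pi/2).as_rotvec())
q=manip.read_camera("side");cv2.imwrite("pics/side12.png",q["image"][:,:,::-1])
for t in manip.boxes_of(q,"block_1_mid"): print(t)
p=manip.read_camera("top");cv2.imwrite("pics/top12.png",p["image"][:,:,::-1])
print(manip.get_obs()["t"])
E
```

```text
0.08977815759759568 [ 0.26 -0.52  0.87]
{'point': [0.4717, -0.1167, 0.0435], 'p': 0.97}
{'point': [0.3313, -0.2251, 0.0353], 'p': 0.89}
{'point': [0.3568, -0.3756, 0.0264], 'p': 0.75}
{'point': [0.4684, -0.3779, 0.0297], 'p': 0.74}
{'point': [0.3392, -0.0923, 0.0324], 'p': 0.66}
44.2083
```

View pics/side12.png

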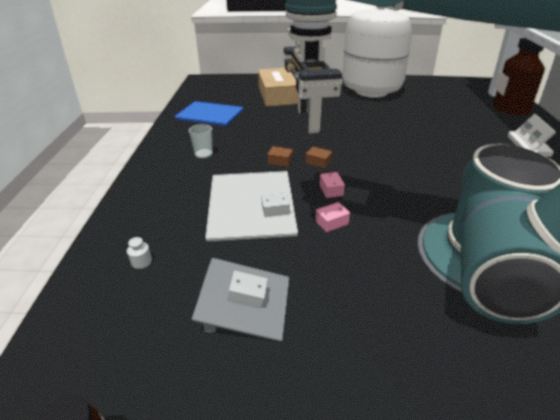

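View pics/top12.png

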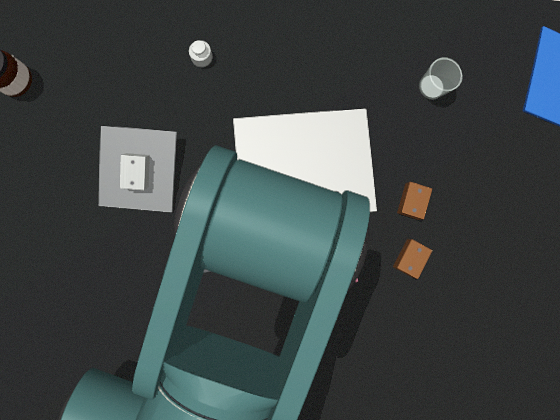

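The rough block lies flat mid-stand, at (133,172) in the top view and (248,288) in the side view. The polished one is on the plate at (275,203). I check that nothing creeps, then hand in.

```bash
python3 - <<'E'
from h import *
a=manip.read_camera("side");manip.hold(1.5);b=manip.read_camera("side")
for r in((200,330,180,300),(165,245,200,300)):
    d=[cv2.GaussianBlur(i["image"][r[0]:r[1],r[2]:r[3]],(5,5),0).astype(int) for i in(a,b)];print(np.abs(d[0]-d[1]).max())
print(manip.get_obs()["t"]);manip.close_job()
E
```

```text
5
4
45.8083
the job is handed in; nothing more can be done
```

The rough block (the one that started farther from the robot) now lies flat on the middle of the sloping stand. The polished one is still on the plate. I handed the job in at about 46 s; no verdict was reported.

- **Drag test:** I slid both blocks about 60 mm. The nearer one moved the whole way without ever reaching 4 N. The farther one tripped the 4 N limit at first contact. In a slower repeat it stopped four times at 4.3 N without moving, so I took it as the rough one.
- **Last checks:** The top and side pictures show the rough block mid-stand and the polished one on the plate. Two side pictures 1.5 s apart showed no movement of either block, and the arm was clear of everything.

**What disagreed:**
- **Height error:** My first two pushes passed above the blocks because the reported tool height is about 32 mm lower than the real one. I saw this in the side picture, confirmed it by touching the bare plate, and redid the pushes with the correction.
- **Force readings:** Readings taken after a push had stopped were only 0.2 to 1.3 N for both blocks. They did not separate the two, so the choice rests on the force limit tripping during motion.
- **Network misses:** In the final side picture the network did not report the block on the stand. That placement is confirmed by eye in both pictures and by the contact height during placing.

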